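# Lock the waste canister and take off its cap of unknown thread hand

### The arm

A 6-joint arm with a two-finger parallel gripper is mounted at the origin on the work surface. World frame = base frame: x ahead of the robot, y to its left, z up, the work surface at z = 0. Lengths are in m, angles in rad, forces in N, time in s.
With the tool pointing down it reaches from about 0.425 to 0.95 m from the base axis. Payload 14.7 kg.
Tool frame: the origin (TCP) lies on the centre line of the jaws, within the pads' length; the fingertips stand 8 mm ahead of it and the grasp point (between the pads) lies 11 mm behind it; z points along the fingers, y is the direction in which the jaws open and shut (so a half turn about z gives the same grasp; the last joint's range is limited). The gripper opens to 85 mm and grips with 20 to 120 N. Pads are 22 mm wide; open, the fingers measure 114 mm over their backs; the gripper's body (76 mm by 85 mm) begins 54 mm behind the grasp point. The pads swing forward as they close: fully open they stand 13 mm farther back than shut.
Start: joints at [-0.047, 0.48, 1.596, -0, 1.065, -0.047], TCP at [0.65, 0, 0.208] pointing down, gripper open.
Joint ranges: [-2.75, 2.75], [-0.82, 2.05], [0.23, 2.67], [-1.56, 4.7], [0.09, 2.69], [-2.92, 2.92]. Speed limits (rad/s): [1.89, 1.89, 2.39, 3.01, 3.01, 3.01].

### API

Orientations are given as [roll, pitch, yaw] about the fixed x, y, z axes, in that order (R = Rz(yaw) Ry(pitch) Rx(roll)).
In Python, from rig import movep, move_straight, movej, grip, hold, ik, grab_frame, Unreachable, finish_job, read_time, read_q, read_qd, read_effort, read_position, read_orientation, read_contact_force, read_wrist_torque, read_opening gives the robot as it stands. The module is installed in compiled form; this text tells all that it offers. Calls block until the motion is done:
- movep(position, orientation): joint-space move of the TCP to a pose.
- move_straight(position, speed=0.15, rotation=None, force_limit=None): straight line of the TCP; rotation=None keeps the orientation; speed is the mean speed in m/s. With force_limit (N) it stops when the force on the tool has changed by that much, and returns True; else False.
- movej(angles): joint-space move.
- grip(opening, squeeze=None): finger opening in m; squeeze is the grip in N (None keeps the last); returns when the fingers have stopped.
- hold(seconds).
- ik(position, orientation): joint angles nearest the present ones, or None.
- grab_frame(name): name is "scene" or "side" or "wrist"; returns a dict with "frame" (480x640x3 uint8, blue, green, red), "camera_matrix" (3x3 intrinsics, pixels), "cam_to_world" (4x4, takes a point from camera to world coordinates). Camera axes: x right, y up, looking along -z (the intrinsics and any distortion apply to the point x, -y, -z); pixel columns grow to the right and rows downward; lengths in m; the calibration is good to about 2 mm. A picture is of the moment at which its call begins. There is no depth.
A pose or a line that the arm cannot do raises Unreachable and nothing moves.
- finish_job(): hands the job in, once; it reports no verdict.
Readings, each from a call of its own:
- read_time(): time.
- read_q(): joint angles.
- read_qd(): joint speeds.
- read_effort(): joint torques, N m.
- read_position(): TCP position.
- read_orientation(): TCP orientation.
- read_contact_force(): force on the tool from outside, world axes, zero at the start.
- read_wrist_torque(): the same for the moment, N m.
- read_opening(): finger opening in m.
Only numpy, scipy, OpenCV 4.12 (cv2) and the standard library are available. Lean on these libraries where they do the work, as an engineer would, in place of code of your own. Each camera call takes 0.05 s, during which the arm holds its last target.

### The job

Turn the black lock collar by its orange post anticlockwise until its white pointer is on the green mark, so that the waste canister is locked in the desoldering station. Then take off the canister's white cap by its red knob: some of these caps have a reverse thread and you cannot see which, so try one way and, if it stops or stays caught, the other. Finish holding the cap upright and still in the gripper, about 10 cm above where it sat, with the collar still locked and the other things on the bench left alone.

Things in the scene. Friction and masses are not known exactly. Their poses are not given: they have to be found in the camera images.
- station: Fixed desoldering station: grey base plate 180 x 190 mm, 25 mm thick; at its centre a round aluminium canister (68 mm across, mouth 80 mm above the bench); behind it a blue pump housing (90 to 215 mm along the station's +x, 190 mm wide, 105 mm high). Origin on the bench on the canister's upright axis, z up. Place and yaw vary.
- canister_top (a point): Centre of the canister's mouth, on its upright axis, 80 mm above the bench. The collar turns about this axis.
- collar_post (a point): On the axis of the lock collar's orange upright round post (14 mm diameter, 37 to 115 mm above the bench, 62 mm from the canister's axis); this point is 100 mm above the bench. The collar is a flat black ring round the canister (76 to 146 mm across, top 37 mm up), a white pointer line under the post. Light friction (2 N at the post); stays where it is left.
- collar (a joint): Angle of the lock collar (rad), growing anticlockwise seen from above; it starts between 0 (pointer at the red, open mark) and 0.5. Locked, with the pointer at the middle of the green mark, is 1.3; it can be turned past, to 1.6.
- lock_mark (a point): Centre of the green mark on the base plate's top, 84 mm from the canister's axis, 27 mm above the bench: the direction from the canister's axis that the post must point in when locked. The mark is 9 mm wide.
- cap_knob (a point): Gripping point of the cap: on its axis, 30 mm above the canister's mouth, 22 mm above the top of the cap's disc and 10 mm below the knob's top. The knob is a red upright fluted cylinder, 28 mm diameter, 32 mm high, fixed to the disc, with a white line on its top along this point's x axis (across the cap); z is up. The whole cap weighs about 70 to 130 g.
- cap_disc (a point): Centre of the underside of the cap's white disc (64 mm across, 8 mm thick) on the canister's mouth; lugs reach 24 mm below. Quarter-turn thread, hand hidden and changing: the loosening way it turns freely, without rising, and lifts off once turned 60 to 85 degrees; the other way it stops hard within 4 to 15 degrees (the fingers then slip on the knob). Until freed it lifts only 2 mm.
- board: Green circuit board 100 x 140 mm, bystander, lying loose; origin at the centre of its underside.
- spool: Solder spool 52 mm across, 40 mm high, bystander, standing about 150 mm to the station's left of the canister.
- flux: Amber bottle 38 mm across, 75 mm high, bystander, standing about 150 mm to the station's right of the canister.
- driver: Screwdriver 170 mm long with a blue handle, bystander, lying to the right.
- meter: Yellow hand meter 150 x 75 x 32 mm, bystander.
- tray: Blue divided tray 90 x 120 x 30 mm, bystander.
There are look-alikes about, which are no part of the job. There is more than one size of the part that bears cap_knob; the job needs the middle-sized.

How it is judged:
On the way, in this order (a step that is already met when the one before it is completed fails the run):
1. the lock collar is on its green mark, with the cap still on (value of joint collar between 1.18 and 1.42 rad and z of cap_knob in the frame of station below 0.125 m), for 0.2 s.
2. the cap is lifted off the canister (z of cap_knob in the frame of station above 0.15 m and contact force between cap and the fingers above 1 N), for 0.2 s.
At the end, for the whole second after the job is handed in: The gripper holds the cap still, upright within 20 degrees, its knob's gripping point at least 70 mm above where it sat (180 mm above the bench), touching nothing of the station, and the collar stands within 0.12 rad of the green mark (value of joint collar between 1.18 and 1.42 rad and height (world z) of cap_knob above 0.18 m and angle between cap_knob's own z axis and vertical below 0.35 rad and contact force between cap and the fingers above 1 N and contact force between cap and station below 0.1 N and linear speed of cap below 0.03 m/s); the arm keeps its last pose, push and grip.
It fails at once if a bystander is moved by more than 20 mm (distance of any of board, spool, flux, driver, meter, tray from where it was at the start of the episode above 0.02 m).
It also fails if it takes over 56 s, if anything falls off the work surface, if the arm or the gripper's body presses on something with over 40 N, if the wrist force passes 120 N, or if a joint passes its speed limit or range.

## Working session

There is one attempt and no reset: what is moved stays moved. The work goes in short steps, each a Python script; the robot and the scene stay as the last script left them, time stands still between calls to the robot, and variables do not carry over. Pictures are saved under pics/ and viewed, and the job is handed in when it is done.

```bash
ls; mkdir -p pics; python3 - <<'E'
from rig import *
import cv2, numpy as np
for n in("scene","side","wrist"):
    f=grab_frame(n); cv2.imwrite(f"pics/{n}0.png",f["frame"]); print(n,f["camera_matrix"].round(1).tolist(),f["cam_to_world"].round(3).tolist(),[k for k in f])
print(read_time())
E
```

```text
pics
scene [[437.7, 0.0, 316.8], [0.0, 437.7, 245.3], [0.0, 0.0, 1.0]] [[0.876, -0.333, 0.35, 0.912], [0.483, 0.606, -0.632, -0.737], [-0.002, 0.722, 0.692, 0.919], [0.0, 0.0, 0.0, 1.0]] ['frame', 'camera_matrix', 'cam_to_world']
side [[522.1, 0.0, 322.7], [0.0, 522.1, 236.0], [0.0, 0.0, 1.0]] [[0.772, 0.417, -0.479, -0.098], [-0.635, 0.484, -0.602, -0.741], [-0.019, 0.769, 0.639, 0.908], [0.0, 0.0, 0.0, 1.0]] ['frame', 'camera_matrix', 'cam_to_world']
wrist [[350.2, 0.0, 324.5], [0.0, 350.2, 233.0], [0.0, 0.0, 1.0]] [[1.0, -0.001, 0.002, 0.651], [-0.0, 0.962, 0.272, 0.07], [-0.002, -0.272, 0.962, 0.375], [0.0, 0.0, 0.0, 1.0]] ['frame', 'camera_matrix', 'cam_to_world']
0.15
```

View pics/scene0.png

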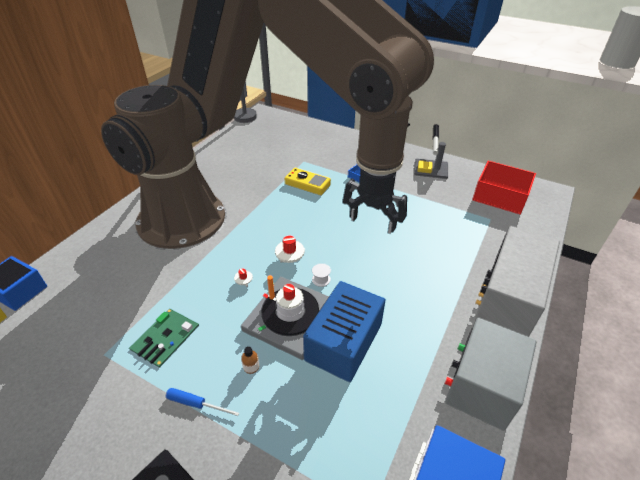

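View pics/side0.png

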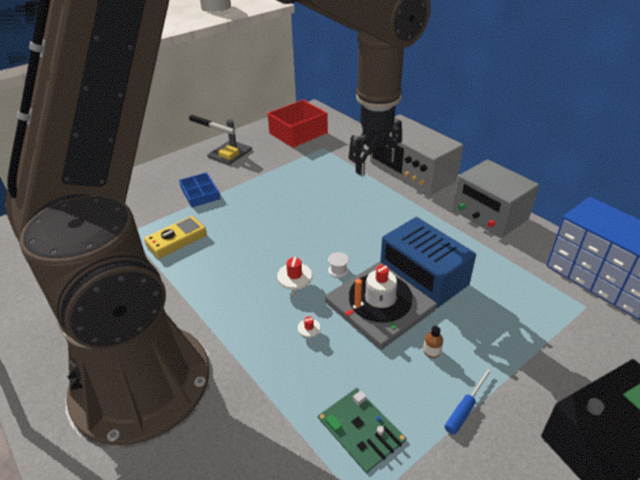

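View pics/wrist0.png

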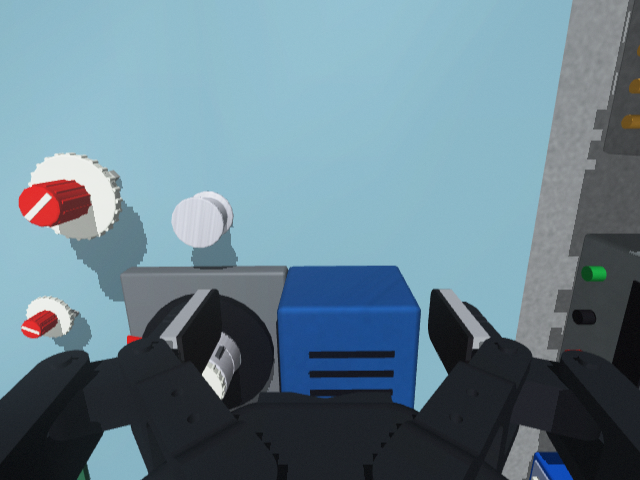

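The scene view shows three red knobs that could be taken for the target: a large loose cap (289,243), a small loose cap (243,274) and the middle-sized one on the canister in the station (290,291). I choose the one on the station. The orange post is at (270,288), and the green mark at about (262,328). I'll check this in a close crop.

```bash
cat > h.py <<'E'
from rig import *
import cv2, numpy as np
def ray(f,px):
    K=f["camera_matrix"];T=f["cam_to_world"]
    d=np.array([(px[0]-K[0,2])/K[0,0],-(px[1]-K[1,2])/K[1,1],-1.])
    d=T[:3,:3]@d; return T[:3,3].copy(),d/np.linalg.norm(d)
def onz(f,px,z):
    o,d=ray(f,px); return o+d*(z-o[2])/d[2]
def tri(l):
    A=np.zeros((3,3));b=np.zeros(3);rs=[ray(f,p) for f,p in l]
    for o,d in rs:
        P=np.eye(3)-np.outer(d,d);A+=P;b+=P@o
    x=np.linalg.solve(A,b); return x,max(np.linalg.norm((np.eye(3)-np.outer(d,d))@(x-o)) for o,d in rs)
def proj(f,p):
    T=f["cam_to_world"];K=f["camera_matrix"];c=T[:3,:3].T@(np.array(p)-T[:3,3])
    return np.array([K[0,2]+K[0,0]*c[0]/-c[2],K[1,2]+K[1,1]*(-c[1])/-c[2]])
def blobs(f,lo,hi,roi=None,amin=4):
    hsv=cv2.cvtColor(f["frame"],cv2.COLOR_BGR2HSV)
    m=cv2.inRange(hsv,np.array(lo),np.array(hi))
    if lo[0]==0 and hi[0]<=6: m|=cv2.inRange(hsv,np.array((174,lo[1],lo[2])),np.array((180,255,255)))
    if roi:
        z=np.zeros_like(m);x0,y0,x1,y1=roi;z[y0:y1,x0:x1]=m[y0:y1,x0:x1];m=z
    n,l,s,c=cv2.connectedComponentsWithStats(m)
    return [(s[i].tolist(),c[i].round(1).tolist()) for i in range(1,n) if s[i][4]>=amin],l
E
python3 - <<'E'
from h import *
print(read_position(),read_orientation(),read_opening())
F={}
for n,(x0,y0,x1,y1) in {"scene":(225,225,395,385),"side":(265,230,485,350)}.items():
    f=grab_frame(n);c=f["frame"][y0:y1,x0:x1]
    cv2.imwrite(f"pics/{n}_c.png",cv2.resize(c,None,fx=3.6,fy=3.6,interpolation=cv2.INTER_CUBIC))
    r=(x0,y0,x1,y1)
    print(n,"red",blobs(f,(0,150,90),(5,255,255),r)[0]);print("or",blobs(f,(7,150,90),(16,255,255),r)[0]);print("gr",blobs(f,(45,120,60),(80,255,255),r)[0])
E
```

```text
[6.49653766e-01 3.58375039e-05 2.08010424e-01] [-3.14062796e+00 -3.08245094e-05  1.57079734e+00] 0.08528527131294647
scene red [([284, 236, 8, 3, 13], [288.1, 236.7]), ([283, 240, 13, 13, 138], [289.2, 246.0]), ([239, 269, 8, 10, 51], [242.5, 274.1]), ([287, 284, 7, 4, 16], [290.1, 285.2]), ([283, 287, 12, 13, 110], [288.6, 293.2]), ([264, 294, 4, 4, 13], [265.5, 295.4])]
or [([268, 276, 7, 23, 106], [270.7, 287.1]), ([242, 351, 15, 14, 119], [249.8, 358.9])]
gr [([258, 326, 8, 5, 20], [261.4, 327.7])]
side red [([287, 258, 14, 21, 210], [293.9, 268.5]), ([376, 265, 13, 17, 139], [381.8, 273.9]), ([345, 310, 9, 6, 27], [349.0, 312.1]), ([305, 320, 8, 10, 64], [308.7, 324.5])]
or [([354, 279, 8, 29, 172], [357.8, 291.8]), ([426, 333, 16, 14, 105], [432.2, 340.3])]
gr [([391, 322, 5, 7, 21], [392.7, 325.2])]
```

View pics/scene_c.png

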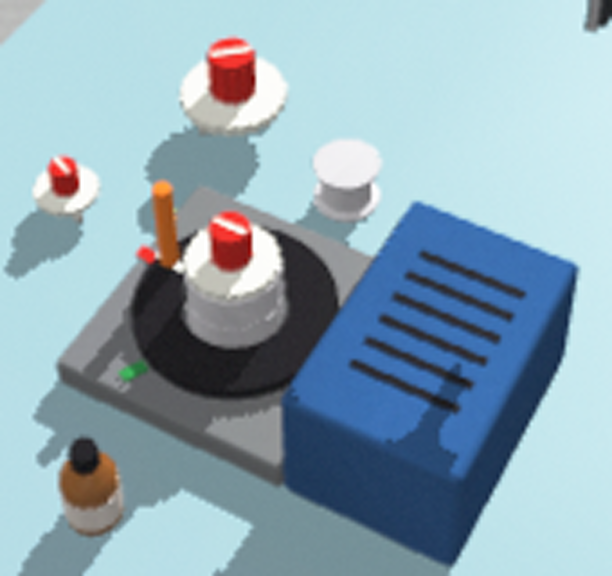

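View pics/side_c.png

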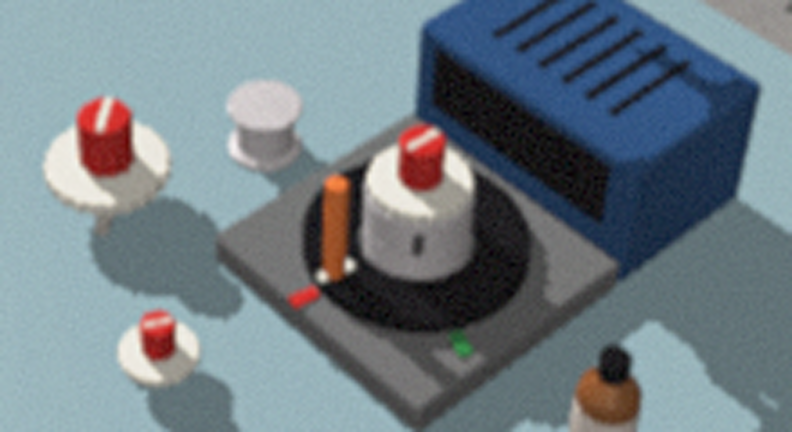

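```bash
python3 - <<'E'
from h import *
s=grab_frame("scene");d=grab_frame("side")
for n,a,b in [("knobmid",(289,292),(382,273.5)),("post",(271,288),(357.8,292.5)),("green",(261.4,327.7),(392.7,325.2)),("red",(265.5,295.4),(349,312.1)),("posttop",(270.7,276.5),(357.8,280))]:
    print(n,tri([(s,a),(d,b)]))
    
print(onz(s,(261.4,327.7),.027),onz(d,(392.7,325.2),.027),onz(s,(265.5,295.4),.027),onz(d,(349,312.1),.027))
for n,a,b in [("spool",(321,268),(338,258)),("flux",(249.8,352),(434,332)),("knobB",(289,245),(294,268)),("knobS",(242.5,274),(308.7,324))]:
    print(n,tri([(s,a),(d,b)]))
E
```

```text
knobmid (array([ 0.52027361, -0.16964033,  0.10509792]), np.float64(6.851516367242589e-05))
post (array([ 0.45940963, -0.15905812,  0.07637929]), np.float64(0.0009600148195233473))
green (array([ 0.48347968, -0.24618805,  0.02806587]), np.float64(0.00012285796775998094))
red (array([ 0.43573316, -0.15647669,  0.02899839]), np.float64(0.0002832097526583157))
posttop (array([ 0.45940158, -0.15640351,  0.11479541]), np.float64(0.0006730501054095746))
[ 0.48293804 -0.24546012  0.027     ] [ 0.48414569 -0.24573044  0.027     ] [ 0.43457939 -0.15483379  0.027     ] [ 0.4368545  -0.15548987  0.027     ]
spool (array([ 0.52398709, -0.01487842,  0.04487891]), np.float64(0.001937037192369064))
flux (array([ 0.51369265, -0.33241108,  0.06095727]), np.float64(0.00037754721650335474))
knobB (array([0.40877448, 0.00888533, 0.0619145 ]), np.float64(0.0003760540763935941))
knobS (array([ 0.3423698 , -0.12887358,  0.03550492]), np.float64(0.0010142419837085256))
```

The station's cap is the middle-sized one and sits on the canister, so the choice holds. Axis is at about (0.520,-0.170), the post radius measures 62 mm, and the green mark is at 244°. Next I grasp the post with the jaws tangential.

```bash
python3 - <<'E'
from h import *
C=np.array([.520,-.170]); pi=np.pi
P=np.array([.4597,-.1575]); phi=np.arctan2(*(P-C)[::-1]); print(np.degrees(phi))
yaw=phi-pi   # about -12deg
for y in np.linspace(yaw,yaw+1.35,4):
    a=y+pi; print(np.degrees(y),ik([*(C+.062*np.array([np.cos(a),np.sin(a)])),.09],[pi,0,y]),ik([*(C+.062*np.array([np.cos(a),np.sin(a)])),.09],[pi,0,y+pi]))
grip(.05,20)
movep([*P,.2],[pi,0,yaw])
for n in("wrist",): f=grab_frame(n); cv2.imwrite("pics/w1.png",f["frame"])
print(read_q(),read_time(),read_contact_force())
E
```

```text
168.28863869663982
-11.711361303360183 [-3.92636553e-01  4.25007693e-01  2.07943724e+00 -4.44089210e-16
  6.37147717e-01  1.38256159e+00] [-0.39263655  0.42500769  2.07943724  0.          0.63714772 -1.75903107]
14.071739477526863 [-4.43786518e-01  4.35953961e-01  2.05714254e+00 -4.44089210e-16
  6.48496155e-01  8.81411623e-01] [-0.44378652  0.43595396  2.05714254  0.          0.64849615 -2.26018103]
39.85484025841391 [-4.76482099e-01  4.58819292e-01  2.01035816e+00 -4.44089210e-16
  6.72415204e-01  3.98716042e-01] [-4.76482099e-01  4.58819292e-01  2.01035816e+00 -4.44089210e-16
  6.72415204e-01 -2.74287661e+00]
65.63794103930096 [-4.85286495e-01  4.88240683e-01  1.94977255e+00 -4.44089210e-16
  7.03579424e-01 -6.00883538e-02] None
[-3.91823284e-01  2.62380294e-01  1.97156459e+00  8.10592746e-05
  9.07217586e-01  1.38160649e+00] 2.175 [ 0.53739128 -0.36458935 -0.33646558]
```

View pics/w1.png

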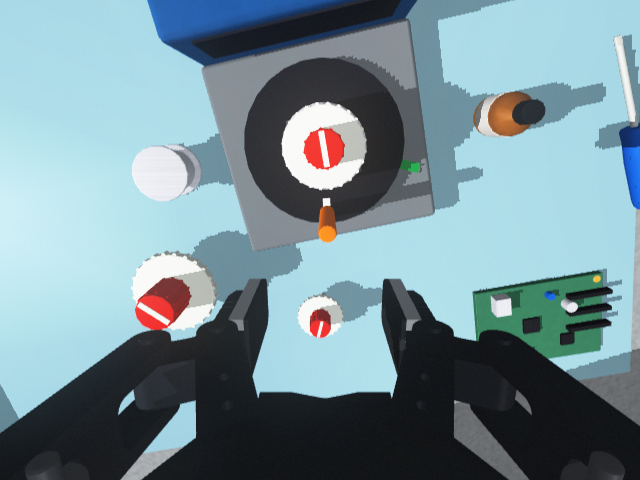

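The wrist view shows the knob top at (324,149), the post top at (327,235), the green mark at (413,167) and the flux bottle clear on the right. I'll compare these positions with the fixed views.

```bash
python3 - <<'E'
from h import *
f=grab_frame("wrist")
b,l=blobs(f,(0,150,90),(5,255,255),(280,100,370,190),20);print(b)
b2,_=blobs(f,(8,150,90),(17,255,255),(290,190,360,260),20);print(b2)
b3,_=blobs(f,(45,120,60),(80,255,255),(390,140,440,190));print(b3)
print("knob top",onz(f,(324,149),.142-.03+.008),"post top",onz(f,(327.5,234),.115),"green",onz(f,b3[0][1],.027))
s=grab_frame("scene");print("knobtop tri",tri([(f,(324,149)),(s,(289.5,287))]))
print(proj(f,(.4597,-.1575,.115)),proj(f,(.52,-.17,.12)),proj(f,(.4836,-.2457,.027)))
E
```

```text
[([304, 128, 41, 42, 1029], [323.8, 148.3])]
[([319, 206, 18, 36, 539], [326.9, 224.1])]
[([400, 160, 20, 13, 174], [409.8, 165.8])]
knob top [ 0.51956912 -0.16822173  0.12      ] post top [ 0.45826841 -0.15826396  0.115     ] green [ 0.48402154 -0.24451592  0.027     ]
knobtop tri (array([ 0.52039404, -0.16775845,  0.12174997]), np.float64(0.0008943233183295529))
[326.11568319 232.39260691] [326.41628162 147.82971698] [411.08961892 165.98518947]
```

All views agree within 2 mm. Now I descend, grip lightly and swing the post.

```bash
python3 - <<'E'
from h import *
pi=np.pi; C=np.array([.520,-.169]); P=np.array([.459,-.158]); a0=np.arctan2(*(P-C)[::-1])
print(move_straight([*P,.09],.12,[pi,0,a0-pi],force_limit=8),read_position(),read_contact_force())
grip(0.0,20); print("open",read_opening(),read_contact_force(),read_time())
a1=np.radians(244.5)
r=np.linalg.norm(P-C)
for a in np.linspace(a0,a1,9)[1:]:
    p=C+r*np.array([np.cos(a),np.sin(a)])
    move_straight([*p,.09],.08,[pi,0,a-pi])
    print(np.degrees(a).round(1),read_contact_force().round(1),read_opening())
print(read_time())
for n in("scene","side"):
    f=grab_frame(n); x0,y0,x1,y1={"scene":(225,225,395,385),"side":(265,230,485,350)}[n]
    cv2.imwrite(f"pics/{n}_2.png",cv2.resize(f["frame"][y0:y1,x0:x1],None,fx=3.6,fy=3.6,interpolation=cv2.INTER_CUBIC))
E
```

```text
False [ 0.45941142 -0.15814715  0.09049404] [-0.12606697 -1.00465315  0.10410208]
open 0.01094293106420493 [-1.03297876  0.70392845  6.88994775] 3.7917
179.1 [-1.4 -2.3  6. ] 0.010756206850361839
188.5 [-1.5 -1.8  6.2] 0.010859695529673054
197.8 [ 0.1 -1.   6.3] 0.011238100158599851
207.1 [ 2.7 -1.7  5.9] 0.010557412437330356
216.5 [3.2 0.6 5.9] 0.010840362716129108
225.8 [4.1 2.5 5.2] 0.011262528464061092
235.2 [4.2 4.4 6.2] 0.010947485283968023
244.5 [4.4 5.9 7.5] 0.01119421646929644
6.325
```

```bash
python3 - <<'E'
from h import *
grip(.045,20); p=read_position(); move_straight([p[0],p[1],.2],.2); 
q=read_q(); print(q,read_time())
# back off so that wrist sees post: tool +x side camera; move along outward
f=grab_frame("wrist");cv2.imwrite("pics/w3.png",f["frame"])
for n in("scene","side"):
    f=grab_frame(n); x0,y0,x1,y1={"scene":(225,225,395,385),"side":(265,230,485,350)}[n]
    c=cv2.resize(f["frame"][y0:y1,x0:x1],None,fx=2.3,fy=2.3,interpolation=cv2.INTER_CUBIC)
    cv2.imwrite(f"pics/{n}_3.png",c)
    r=(x0,y0,x1,y1);print(n,blobs(f,(7,150,90),(16,255,255),r)[0],blobs(f,(45,120,60),(80,255,255),r)[0])
E
```

```text
[-4.83927246e-01  3.40127801e-01  1.85553453e+00 -1.09456755e-05
  9.46774613e-01 -3.86152811e-02] 7.55
scene [([264, 299, 8, 24, 144], [267.8, 310.2]), ([242, 351, 15, 14, 119], [249.8, 358.9])] [([258, 326, 8, 5, 20], [261.4, 327.7])]
side [([387, 288, 9, 29, 168], [391.2, 302.1]), ([426, 333, 16, 14, 113], [432.6, 340.3])] [([391, 322, 5, 7, 22], [392.7, 325.3])]
```

View pics/w3.png

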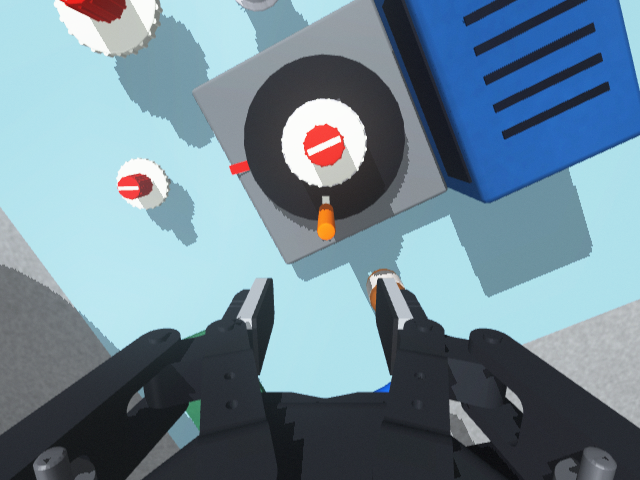

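View pics/side_3.png

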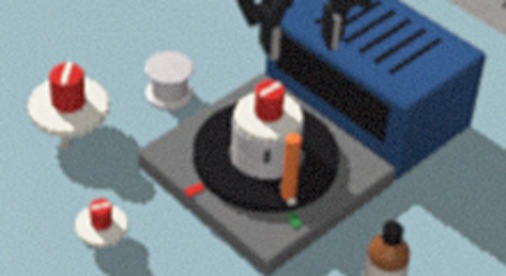

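The post now hides the green mark from the wrist, which puts the two in line. The knob line is at (323,146) and the cap is untouched. I'll compute the angle, then approach the knob.

```bash
python3 - <<'E'
from h import *
pi=np.pi
s=grab_frame("scene");d=grab_frame("side");w=grab_frame("wrist")
p,e=tri([(s,(267.8,310.7)),(d,(391.2,302.3))]);print(p,e)
ptop=onz(w,(326.5,231),.115);print(ptop)
b,_=blobs(w,(0,150,90),(5,255,255),(280,100,370,190),20);
# hull centre of knob top
hsv=cv2.cvtColor(w["frame"],cv2.COLOR_BGR2HSV);m=cv2.inRange(hsv,(0,150,90),(5,255,255))|cv2.inRange(hsv,(174,150,90),(180,255,255))
z=np.zeros_like(m);z[100:190,280:370]=m[100:190,280:370];c,r=cv2.minEnclosingCircle(cv2.findNonZero(z));print(c,r)
k=onz(w,(323.5,147),.12);print("knob",k)
for C in([.520,-.169],k[:2]):
  for P in (p,ptop):
    for g in ([.4837,-.2453],):
      A=lambda v:np.degrees(np.arctan2(v[1]-C[1],v[0]-C[0]))
      print("post",A(P),"green",A(g), "est collar",1.3+np.radians(A(P)-A(g)))
for y in np.radians([-90,-60,-30,0,30,60,90]):
  q=ik([.52,-.169,.1],[pi,0,y]);print(np.degrees(y),None if q is None else np.round(q,2))
E
```

```text
[ 0.49358376 -0.22639727  0.07843268] 0.000874759680743061
[ 0.49495759 -0.22472783  0.115     ]
(324.0, 145.0) 21.213302612304688
knob [ 0.51916991 -0.16898373  0.12      ]
post -114.71355224121885 green -115.4429374681388 est collar 1.312730173725159
post -114.19771723713762 green -115.4429374681388 est collar 1.3217331929434148
post -114.01998605922664 green -114.9278373893035 est collar 1.3158449948284512
post -113.47760607759038 green -114.9278373893035 est collar 1.3253113113049102
-90.0 [-0.37  0.48  1.94 -0.    0.73  2.77]
-59.99999999999999 [-0.37  0.48  1.94 -0.    0.73  2.25]
-29.999999999999996 [-0.37  0.48  1.94 -0.    0.73  1.72]
0.0 [-0.37  0.48  1.94 -0.    0.73  1.2 ]
29.999999999999996 [-0.37  0.48  1.94 -0.    0.73  0.68]
59.99999999999999 [-0.37  0.48  1.94 -0.    0.73  0.15]
90.0 [-0.37  0.48  1.94 -0.    0.73 -0.37]
```

The collar is at about 1.315 rad, in the window. Now I grip the knob and try anticlockwise first.

```bash
python3 - <<'E'
from h import *
pi=np.pi; C=[.5198,-.169]; y0=np.radians(66)
movep([*C,.19],[pi,0,y0])
print(move_straight([*C,.102],.12,force_limit=8),read_position(),read_time())
grip(0,45); print(read_opening(),read_contact_force().round(1),read_wrist_torque().round(2))
q=np.array(read_q()); q6=q[5]
for i in range(1,6):
    q[5]=q6-np.radians(6*i); movej(q)
    t=read_wrist_torque(); print(6*i,read_contact_force().round(1),t.round(2))
    if abs(t[2])>.6: break
print(read_time(),q6,read_q()[5])
E
```

```text
False [ 0.52015601 -0.16938995  0.10254696] 9.0917
0.00012881598091624556 [ 0.1  1.  -0.7] [-0.04 -0.    0.01]
6 [0.4 0.1 0.5] [-0.01 -0.01  0.03]
12 [ 0.1 -0.5  0.4] [-0.01  0.04  0.01]
18 [-0.4  0.6 -0.3] [-0.02 -0.03 -0.03]
24 [ 0.   0.4 -0.9] [-0.01  0.01  0.02]
30 [0.4 0.8 0.5] [ 0.01  0.01 -0.04]
10.8417 0.04905956062792929 -0.46817872780307
```

The fingers closed fully, so they have missed the knob. I'll look.

```bash
python3 - <<'E'
from h import *
for n in("scene","side","wrist"):
    f=grab_frame(n); x0,y0,x1,y1={"scene":(225,205,395,365),"side":(265,200,485,350),"wrist":(0,0,640,480)}[n]
    k=1 if n=="wrist" else 3.5
    cv2.imwrite(f"pics/{n}_4.png",cv2.resize(f["frame"][y0:y1,x0:x1],None,fx=k,fy=k,interpolation=cv2.INTER_CUBIC))
E
```

```text
(no output)
```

View pics/wrist_4.png

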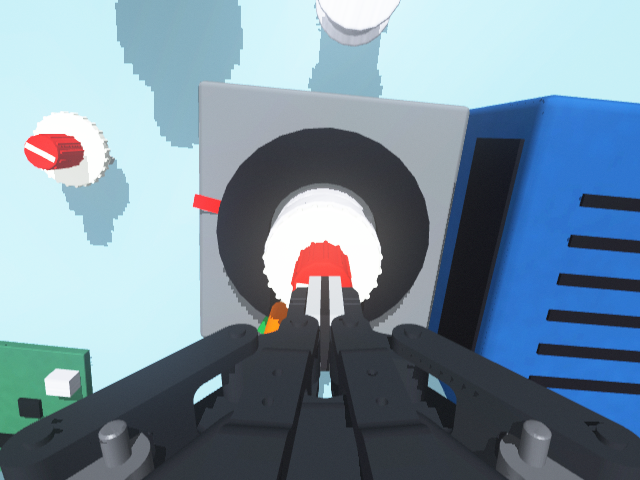

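View pics/side_4.png

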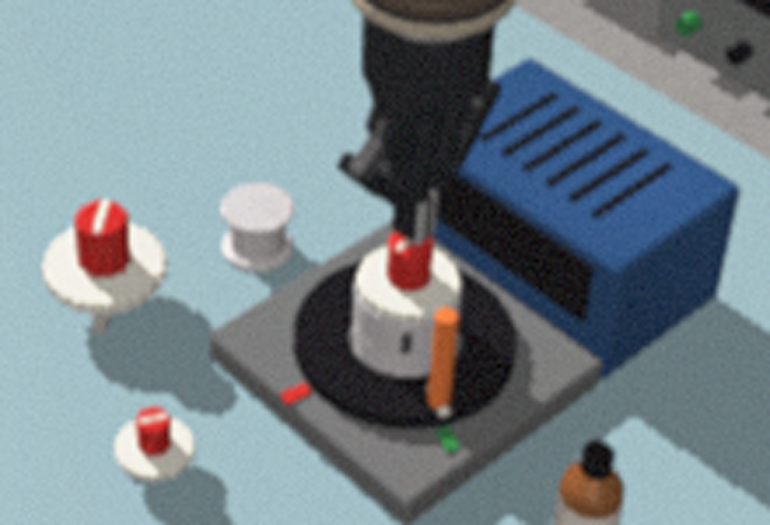

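View pics/scene_4.png

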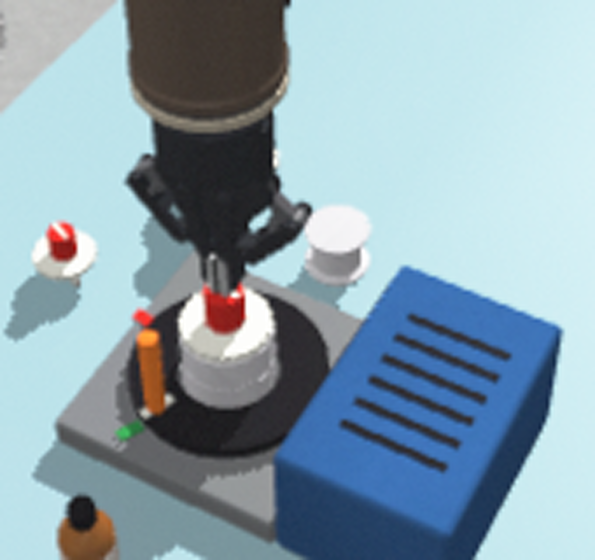

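Both fixed views show the shut tips standing on top of or just above the knob: tips at side crop (420,240) and scene crop (222,290). I'll triangulate the tip.

```bash
python3 - <<'E'
from h import *
s=grab_frame("scene");d=grab_frame("side")
for n,f,(x0,y0) in (("scene",s,(262,250)),("side",d,(355,230))):
    c=f["frame"][y0:y0+60,x0:x0+60];cv2.imwrite(f"pics/{n}_5.png",cv2.resize(c,(600,600),interpolation=cv2.INTER_NEAREST))
p=read_position();print(p,read_orientation(),read_opening(),read_contact_force(),read_time())
for z in (0,.008,-.02): print(z,proj(s,p-[0,0,z]),proj(d,p-[0,0,z]))
E
```

```text
[ 0.51983636 -0.16901611  0.10210423] [3.14146350e+00 8.66501497e-05 1.67305871e+00] -7.12955157858268e-05 [ 0.09550575 -0.29110222  0.07108889] 11.0917
0 [289.02575159 292.58583576] [381.57055097 274.39247561]
0.008 [289.17493507 294.70919218] [381.38063585 276.99106709]
-0.02 [288.64589653 287.17928754] [382.05277588 267.79423543]
```

View pics/scene_5.png

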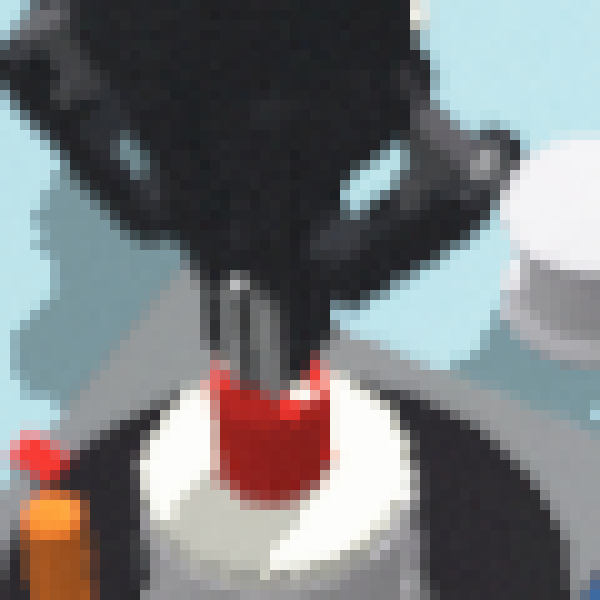

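View pics/side_5.png

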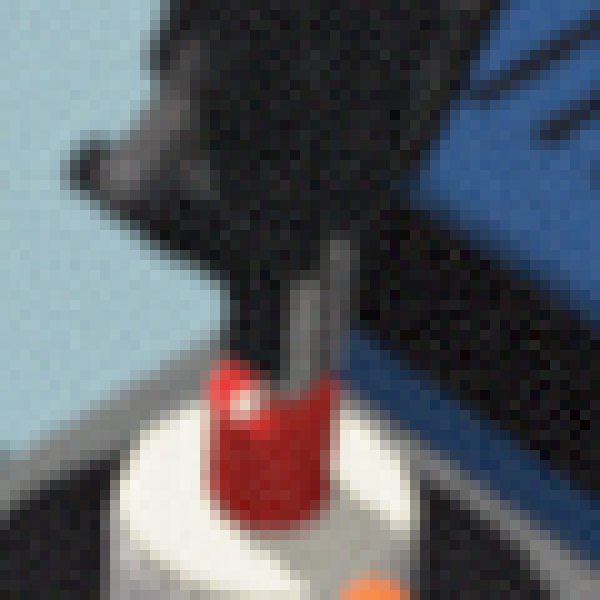

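Measured, the shut tips are around z≈0.12, about 20–25 mm higher than the text's tool numbers imply. That also explains the 11 mm opening on the post's end. I'll reopen, turn back, and go down under a force limit to find the disc.

```bash
python3 - <<'E'
from h import *
pi=np.pi; C=[.5198,-.169]
move_straight([*C,.125],.1)
grip(.05,45)
movep([*C,.125],[pi,0,np.radians(66)])
print(move_straight([*C,.072],.04,force_limit=5),read_position(),read_contact_force().round(1),read_time())
f=grab_frame("side");c=f["frame"][220:300,335:435];cv2.imwrite("pics/side_6.png",cv2.resize(c,(750,600),interpolation=cv2.INTER_NEAREST))
E
```

```text
False [ 0.51993597 -0.16902187  0.07222172] [ 0.3 -0.3  0.5] 14.0583
```

View pics/side_6.png

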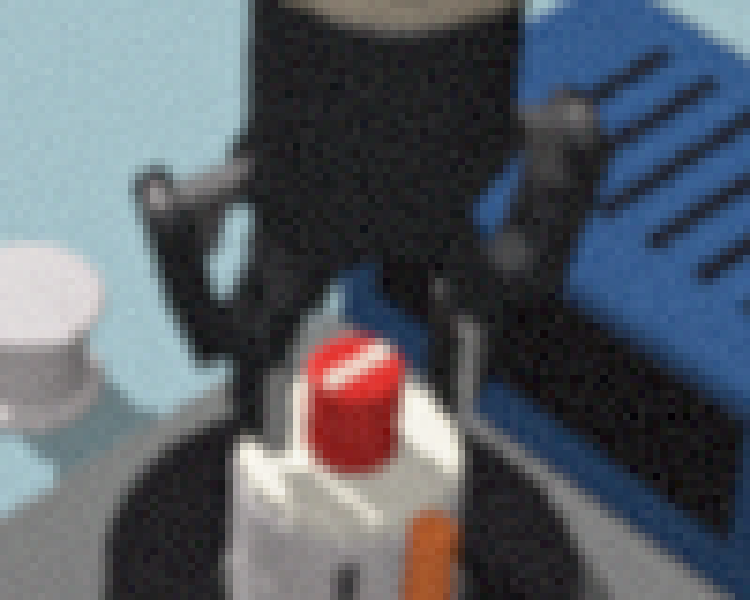

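The pads now straddle the knob with no contact. I grip and turn.

```bash
python3 - <<'E'
from h import *
C=[.5198,-.169]
move_straight([*C,.074],.04)
grip(0,45); print(read_opening(),read_contact_force().round(1),read_wrist_torque().round(2))
q=np.array(read_q()); q6=q[5]
for i in range(1,6):
    q[5]=q6-np.radians(6*i); movej(q)
    t=read_wrist_torque(); print(6*i,read_contact_force().round(1),t.round(2),read_opening())
    if abs(t[2])>.5: break
print(read_time(),q6,read_q()[5])
f=grab_frame("side");c=f["frame"][220:300,335:435];cv2.imwrite("pics/side_7.png",cv2.resize(c,(750,600),interpolation=cv2.INTER_NEAREST))
f=grab_frame("wrist");cv2.imwrite("pics/w7.png",f["frame"])
E
```

```text
0.026768273819330123 [-2.3  1.1  6.6] [0.14 0.26 0.02]
6 [0.2 0.7 1.2] [0.12 0.14 0.08] 0.026635084730402988
12 [-1.1  3.8  4.8] [ 0.62  0.25 -0.02] 0.026283874345096436
18 [-1.1  3.5  5.6] [ 0.68  0.16 -0.09] 0.026479307307698787
24 [-1.   4.2  4.4] [ 0.52  0.17 -0.32] 0.026655393424525272
30 [-1.9 -5.1  4.5] [-0.86  0.41 -0.44] 0.026480991266406136
15.9417 0.04904400768514572 -0.46981853327555506
```

View pics/side_7.png

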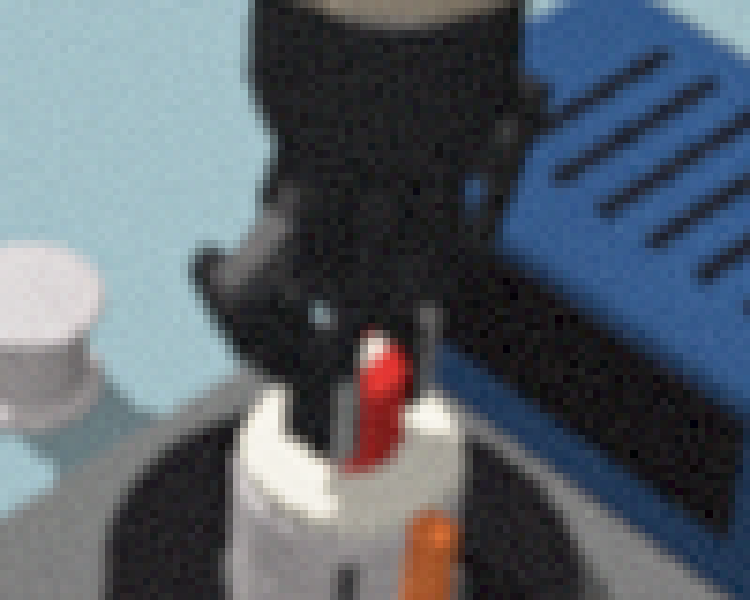

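View pics/w7.png

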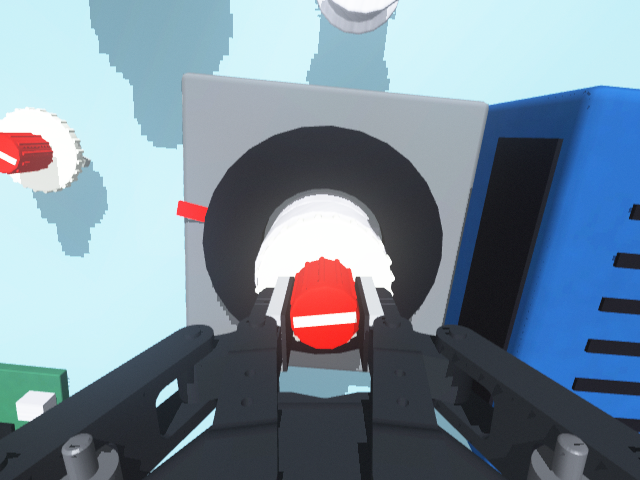

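The torque rises to 0.44 N m. The knob line in the wrist view went from 25° to about 5° tilt ((293,322)–(357,317)) over a 30° tool turn, so the cap stopped after about 9° and the pads slipped. Anticlockwise is the wrong way; now clockwise.

```bash
python3 - <<'E'
from h import *
q=np.array(read_q()); q6=q[5]
for a in (15,35,55,75,90,102):
    q[5]=q6+np.radians(a); movej(q)
    print(a,read_contact_force().round(1),read_wrist_torque().round(2),read_opening())
f=grab_frame("wrist");cv2.imwrite("pics/w8.png",f["frame"])
p=read_position();print(move_straight([p[0],p[1],p[2]+.012],.03,force_limit=12),read_position()-p,read_contact_force().round(1),read_opening(),read_time())
f=grab_frame("wrist");cv2.imwrite("pics/w9.png",f["frame"])
f=grab_frame("side");c=f["frame"][220:300,335:435];cv2.imwrite("pics/side_9.png",cv2.resize(c,(750,600),interpolation=cv2.INTER_NEAREST))
E
```

```text
15 [-2.6 -3.6  1.9] [-0.51  0.44 -0.08] 0.026409914454512937
35 [-5.2 -0.8  5.2] [-0.13  0.84 -0.  ] 0.02680326241913766
55 [-6.5  0.2  6.5] [-0.13  1.06 -0.03] 0.026272212906449623
75 [-7.6  0.8  7.2] [ 0.14  1.12 -0.02] 0.026387140505508274
90 [-6.8  1.1  7.6] [ 0.19  1.24 -0.02] 0.026579577955367233
102 [-6.5  1.7  6.5] [ 0.21  1.21 -0.05] 0.02634191080402202
True [-2.77443443e-04  7.60824521e-05  3.19204863e-03] [-0.5 -0.1 -0.2] 0.026290545471116276 18.7417
```

View pics/w9.png

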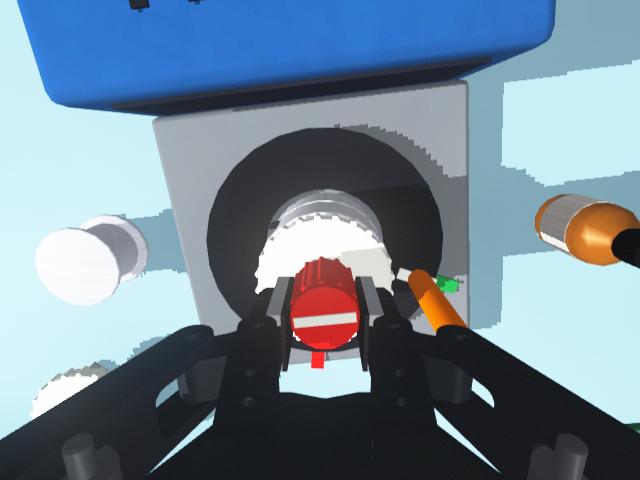

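View pics/side_9.png

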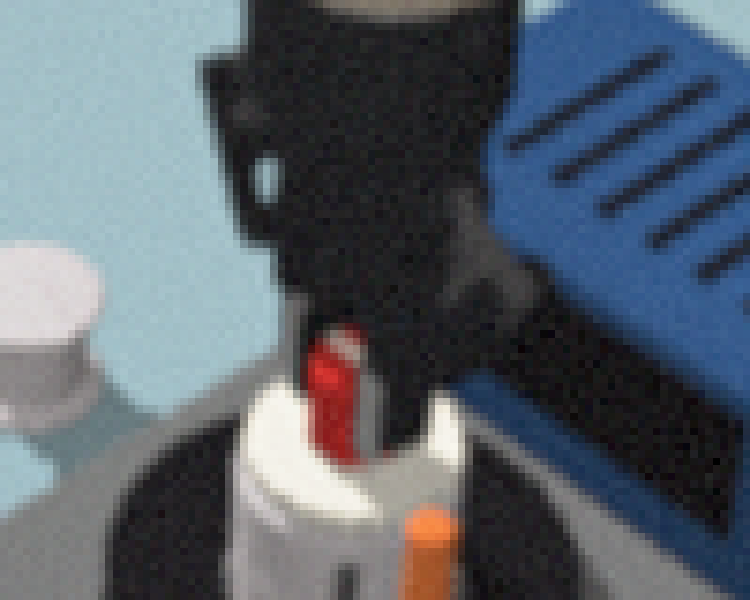

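The line kept its 5° tilt through the 102° turn, so the cap followed. The stop was only the earlier side force relaxing: 3.2 mm up with about 0 N. I keep lifting.

```bash
python3 - <<'E'
from h import *
p=read_position();print(move_straight([p[0],p[1],p[2]+.015],.03,force_limit=12),read_position()-p,read_contact_force().round(1),read_opening(),read_time())
f=grab_frame("side");c=f["frame"][220:300,335:435];cv2.imwrite("pics/side_10.png",cv2.resize(c,(750,600),interpolation=cv2.INTER_NEAREST))
E
```

```text
False [ 3.75260778e-05 -1.96296657e-05  1.50863200e-02] [ 0.2 -0.2  0.1] 0.026786465548992378 19.4917
```

View pics/side_10.png

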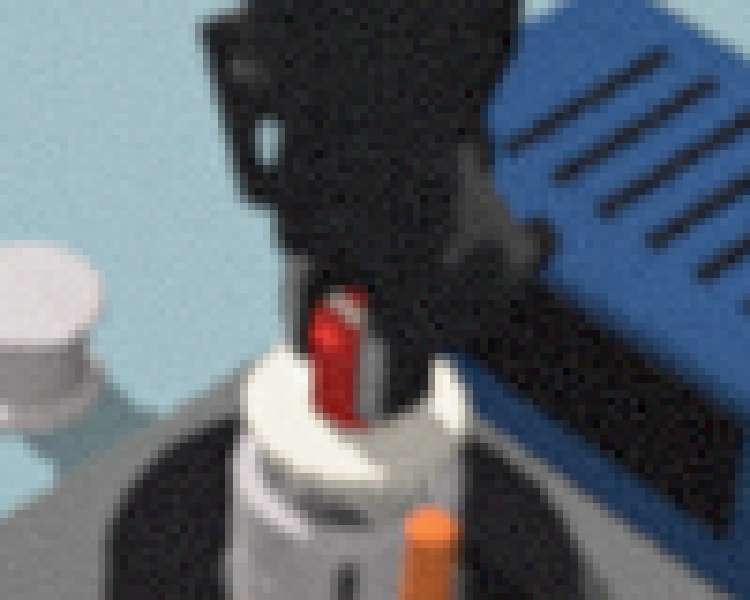

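The disc is clear of the canister, so the cap is free. I lift to +100 mm.

```bash
python3 - <<'E'
from h import *
p=read_position();print(p,move_straight([p[0],p[1],.176],.08));hold(.6)
print(read_position(),read_orientation(),read_contact_force().round(1),read_opening(),read_time())
for n in("scene","side"):
    f=grab_frame(n); x0,y0,x1,y1={"scene":(225,215,395,385),"side":(265,200,485,365)}[n]
    c=cv2.resize(f["frame"][y0:y1,x0:x1],None,fx=3.5,fy=3.5,interpolation=cv2.INTER_CUBIC);cv2.imwrite(f"pics/{n}_11.png",c)
    r=(x0,y0,x1,y1);print(n,"or",blobs(f,(7,150,90),(16,255,255),r)[0],"gr",blobs(f,(45,120,60),(80,255,255),r)[0],"red",blobs(f,(0,150,90),(5,255,255),r)[0])
E
```

```text
[ 0.5180128  -0.16871951  0.09159778] False
[ 0.51802046 -0.16874455  0.17600529] [-3.14137003e+00  3.03509695e-03 -1.08988316e-01] [ 0.2 -0.1 -0.6] 0.026438501108690744 21.35
scene or [([264, 299, 8, 24, 144], [267.8, 310.2]), ([242, 351, 15, 14, 117], [249.8, 358.7])] gr [([259, 326, 7, 5, 19], [261.6, 327.7])] red [([287, 255, 7, 16, 87], [289.8, 262.9]), ([239, 269, 8, 10, 50], [242.6, 274.1]), ([264, 294, 5, 4, 14], [265.7, 295.4])]
side or [([387, 289, 10, 28, 166], [391.1, 302.4]), ([426, 334, 16, 13, 116], [432.8, 340.5])] gr [([459, 204, 6, 6, 25], [461.3, 206.3]), ([390, 322, 6, 7, 24], [392.5, 325.1])] red [([378, 231, 7, 17, 84], [381.0, 238.5]), ([287, 258, 15, 21, 209], [294.0, 268.5]), ([345, 310, 9, 6, 27], [349.0, 312.1]), ([305, 320, 8, 10, 61], [308.7, 324.5])]
```

View pics/scene_11.png

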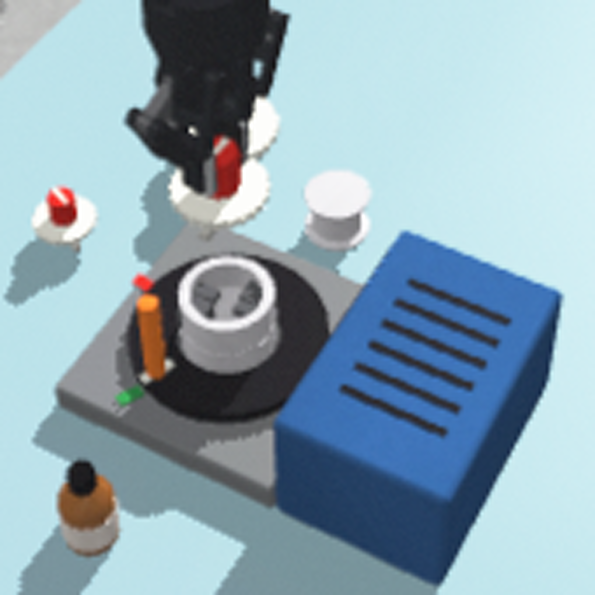

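View pics/side_11.png

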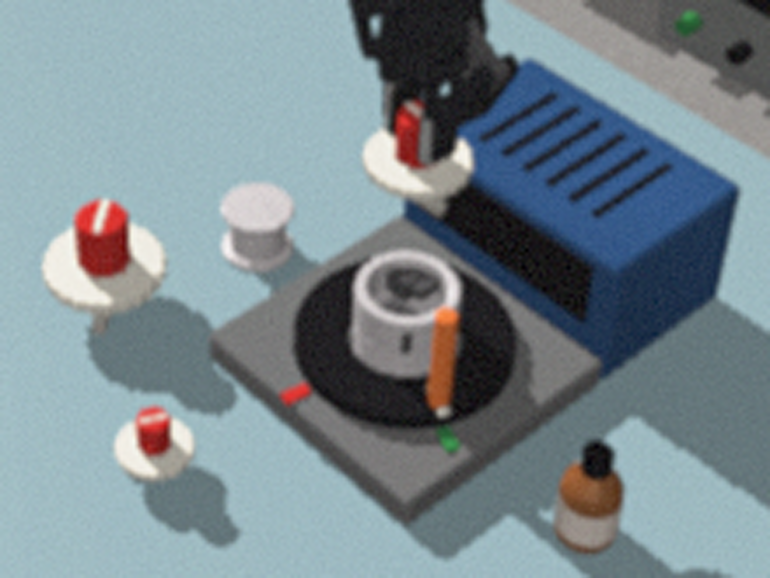

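The cap hangs level at scene (290,263) and side (381,239). The post blob has not moved since locking. One height check, then I hand in.

```bash
python3 - <<'E'
from h import *
s=grab_frame("scene");d=grab_frame("side")
print(tri([(s,(289.8,262.9)),(d,(381,238.5))]))
k=tri([(s,(289.8,262.9)),(d,(381,238.5))])[0]
if k[2]>.19: finish_job(); print("done",read_time())
E
```

```text
(array([ 0.52117803, -0.1591018 ,  0.19818251]), np.float64(0.000516294322743124))
the job is handed in; nothing more can be done
the job is handed in; nothing more can be done
```

The collar is locked, the cap is off, and I handed the job in at about 21.5 s of the 56 s allowed. No verdict is reported.

- **Collar:** I swung the post to the green mark. The cameras put the collar at about 1.31–1.33 rad against the 1.18–1.42 window. The post's image position was the same after the cap came off.
- **Cap:** Anticlockwise stopped after about 9° and the fingers slipped, so I turned it 102° clockwise. It came free and I lifted it 102 mm.
- **Last checks:** The cap hangs level in the gripper, clear of the station, with 26 mm finger opening. The visible part of the knob triangulates to about 0.198 m, above the 0.18 m limit. That point came out about 10 mm off the axis in y, which I put down to the finger hiding part of the knob. I saw no shift in the spool or flux bottle; I did not look again at the board, driver, meter or tray.

**What went wrong:**
- The first grasp closed on nothing. The shut fingertips measured about 20–25 mm higher than the tool description implies, so I regripped 28 mm lower.
- The first lift stopped early, after 3 mm, because side force from the grip relaxed and tripped the limit. The cap was not caught.

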